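# Clear the shaker's nest and clip in the tube rack

## Robot

A 6-joint arm with a two-finger parallel gripper is mounted at the origin on the work surface. World frame = base frame: x ahead of the robot, y to its left, z up, the work surface at z = 0. Lengths are in m, angles in rad, forces in N, time in s.
With the tool pointing down it reaches from about 0.35 to 0.975 m from the base axis. Payload 4.9 kg.
Tool frame: the origin (TCP) lies at the very end of the fingers, on their centre line; the grasp point (between the pads) lies ctrl.hold_point_z behind it (ctrl.hold_point_z is the distance from the TCP to the grasp point, in m); z points along the fingers, y is the line along which they close (so a half turn about z gives the same grasp; the last joint's range is limited). The gripper opens to 85 mm and grips with 20 to 120 N. Pads are 22 mm wide; open, the fingers measure 114 mm over their backs; the gripper's body (76 mm by 85 mm) begins 54 mm behind the grasp point. The pads swing forward as they close: fully open they stand 13 mm farther back than shut.
Start: joints at [1.103, 0.053, 1.613, -0, 1.476, -0.119], TCP at [0.214, 0.587, 0.205] pointing down, gripper open.
Joint ranges: [-3.01, 3.01], [-1.01, 2.22], [0.06, 2.58], [-1.02, 4.17], [0.09, 2.62], [-3.14, 3.14]. Speed limits (rad/s): [2.57, 2.57, 3.14, 3.14, 3.14, 3.14].

## Interface

Orientations are given as a rotation vector (axis times angle).
In Python, from station import ctrl gives the robot as it stands. The module is installed in compiled form; this text tells all that it offers.
- The arm moves only by the tool jog_arm, never from a script. Its argument "deltas" is a list of rows, each a list of 3 entries, a list of its own where there are three numbers: the closure, from -1 (fully open) to 1 (shut), then the shift along the world's x, y, z scaled (see below), then the turn, a rotation vector about the world's x, y, z scaled (see below). A call has 1 to 12 rows; each row is the pose to reach, as a shift and turn from the pose commanded when the call began, turning the shorter way round; what a row does not reach only later rows make up. The controller multiplies each number of a shift by 0.4 m and each number of a turn by 180 degrees. A row lasts 1/12 s, in which the tool goes at most 41.7 mm and 7.16 degrees, less where a joint would pass 70% of its speed; a pose out of reach is approached as far as the arm can. A call with a number of a shift or a turn outside -1 to 1 is refused whole. A call with a gripper value outside its range is refused whole. The fingers move at their own pace and stop on an object; "squeeze" is the grip in N (left out, the last holds). Time passes only in rows, so rows that repeat a pose let the fingers close. It gives the time, the measured TCP pose, the force, the opening and the grip force at its end, in the units of the state.
- ctrl.get_obs(): the state, without advancing time (a new reading comes with each control period).
- ctrl.get_image(name): name is "scene" or "top" or "wrist"; returns the picture (400x640x3 uint8, red, green, blue); there is no depth.
- ctrl.get_calibration(name): a dict with "K" (3x3 intrinsics, pixels), "extrinsics" (4x4, takes a point from world to camera coordinates). Camera axes: x right, y down, z forward; pixel columns grow to the right and rows downward; lengths in m; the calibration is good to about 2 mm. A picture is of the moment at which its call begins: read the wrist's pose just before it. get_calibration takes no time and is no camera call; for the wrist camera it gives the pose at the moment of the call.
- ctrl.finish_job(): hands the job in; it is judged then, once.
The state is a dict: "t": time; "q": joint angles; "dq": joint speeds; "effort": joint torques, N m; "tool_pos": TCP position; "tool_rot": TCP orientation; "contact_force": force on the tool from outside, world axes, zero at the start; "wrist_torque": the same for the moment, N m; "opening": finger opening in m; "grip_force": force on a finger pad.
Only numpy, scipy, OpenCV 4.12 (cv2) and the standard library are available. Lean on these libraries where they do the work, as an engineer would, in place of code of your own. Each camera call takes 0.05 s, during which the arm holds its last target. There are 200 camera calls.

## Task

Someone left a sample jar in the nest on top of the bench shaker. Take it out and stand it upright in the free end of the steel sample tray, then load the tube rack into the nest: tip one end under the lip of the sprung jaw, push the jaw back and lower the other end inside the fixed end stop, so that the rack lies flat and square on the nest's floor, clamped by the jaw. Keep jar and rack from tipping over and leave the other things where they are.

Things in the scene. Friction and masses are not known exactly. Their poses are not given: they have to be found in the camera images.
- jar: closed glass sample jar, diameter 44 mm, 70 mm high with its cap, standing at first in the shaker's nest. Origin: centre of its underside, z up.
- tray: open steel sample tray fixed to the table, outside 170 (x) x 110 (y) x 28 mm high, walls and floor 5 mm thick. Origin: centre of its underside; x along its length. One other jar already stands in it near one end (30 to 55 mm from the middle along x); the other end is free.
- rack: grey plastic tube rack. Foot plate 96 (x) x 56 (y) x 10 mm high; on it a block 72 x 56 up to 45 mm high, so the foot sticks out 12 mm at both ends; eight fixed capped tubes rise to 54 mm. Both ends alike. Origin: centre of its underside; x along its length. About 0.3 kg. Grip it across y, fingertips 18 mm or more above its underside to clear the nest's guides.
- nest (a point): on the flat floor of the nest on the grey bench shaker (210 x 140 mm, fixed), 62 mm above the table: where the middle of the seated rack's underside belongs. x runs from the fixed end stop to the sprung jaw, z up. Four corner guides stand 2 mm clear of the rack's sides (inner faces y = +-30 mm, x -46 to -26 and 16 to 36), 12 mm high, flared tops to 20 mm.
- stop (a point): middle of the foot of the fixed end stop's inner face (48 mm on the -x side of the nest point). The stop is 10 mm high, 8 mm thick. From here to the lip of the fully pressed jaw are 94 mm, less than the rack's 96 mm foot, so the rack does not go in level but tipped 10 to 15 degrees, one end under the lip and pushed against the jaw, then the other end lowered inside the stop.
- jaw_face (a point): middle of the foot of the sprung jaw's face, moving with it; the jaw is 50 mm wide. Free, it is 40 mm on the +x side of the nest point; it yields 13 mm (3 N at first, 7 N at the end). At its top a lip, 5 mm thick, underside 17 mm above the floor, overhangs 7 mm towards the stop.
- jaw (a joint): travel of the sprung jaw in m: 0 when free, grows as it is pushed away from the end stop (towards nest +x), 0.013 at its end; 0.008 with the rack seated.
- jar_b: a second jar exactly like the jar, already standing in the tray near one end (mm); leave it alone. Origin: centre of its underside.
- wash_bottle: white plastic bottle, diameter 66, 170 high, beyond the shaker (mm); leave it alone. Origin: centre of its underside.
- spatula: steel spatula 130 long lying between the robot and the shaker (mm); leave it alone.
- tape: blue tape roll, outer diameter 64, 20 high, lying flat (mm); leave it alone. Origin: centre of its underside.
- tip_box: closed white box with yellow lid 85 x 65 x 45, beyond the shaker (mm); leave it alone. Origin: centre of its underside.
- core: short reddish rock core piece, diameter 48, 49 high, standing beyond the shaker (mm); leave it alone. Origin: centre of its underside.
- beaker: clear plastic beaker, rim diameter 68, 80 high (mm); leave it alone. Origin: centre of its underside.
Things that resemble listed ones, but are neither listed nor needed, are in the scene too. What is shaped like the jar but blue is not meant.

How it is judged:
By the outcome, as a careful person would: the job done as asked, in the order asked, and still so for the second after the job is handed in, with the robot touching nothing.
It also fails if it takes over 64 s, if anything falls off the work surface, if the arm or the gripper's body presses on something with over 40 N, if the wrist force passes 120 N, or if a joint passes its speed limit or range.

## Working session

There is one attempt and no reset: what is moved stays moved. The work goes in short steps, Python scripts to look and compute and a tool call to move; the robot and the scene stay as the last step left them, time stands still between calls to the robot, and variables do not carry over. Pictures are saved under pics/ and viewed, at most 11 in all, crops included, and the job is handed in when it is done.

Besides the shell and the picture viewer there is one more tool, called by a JSON object that holds its "op" and its "data". jog_arm: Moves the arm, as the interface text tells. Its arguments: {"type":"object","properties":{"deltas":{"type":"array","items":{"type":"array"}},"squeeze":{"type":"number"}},"required":["deltas"]}

```bash
mkdir -p pics
cat > h.py <<'E'
import numpy as np, cv2
from station import ctrl
def snap(n,f):
    c=ctrl.get_calibration(n); im=ctrl.get_image(n); cv2.imwrite('pics/'+f,im[:,:,::-1]); np.savez('pics/'+f+'.npz',im=im,K=c['K'],E=c['extrinsics']); return im,c
def load(f):
    d=np.load('pics/'+f+'.npz'); return d['im'],d['K'],d['E']
def ray(K,E,u,v):
    R=E[:3,:3];o=-R.T@E[:3,3]; return o,R.T@np.linalg.inv(K)@np.array([u,v,1.])
def plane(K,E,u,v,z):
    o,d=ray(K,E,u,v); return o+d*(z-o[2])/d[2]
def proj(K,E,p):
    q=K@(E[:3,:3]@np.array(p)+E[:3,3]); return q[:2]/q[2]
E
python3 - <<'E'
from h import *
for n in("scene","top"):
    im,c=snap(n,n+'1.png'); E=c['extrinsics'];print(n,c['K'][0],(-E[:3,:3].T@E[:3,3]).round(3),E[:3,:3].round(2).tolist())
print(ctrl.get_obs(),ctrl.hold_point_z)
E
```

```text
scene [426.33128047   0.         314.17639654] [1.165 0.241 0.799] [[-0.35, 0.94, -0.0], [0.7, 0.26, -0.66], [-0.62, -0.23, -0.75]]
top [452.16508909   0.         314.84123443] [0.323 0.004 1.356] [[0.04, -1.0, -0.0], [-0.98, -0.04, -0.2], [0.2, 0.01, -0.98]]
{'t': 0.1, 'q': array([ 1.10297284e+00,  5.32775113e-02,  1.61416910e+00, -3.15164160e-05,
        1.47597315e+00, -1.18995368e-01]), 'dq': array([-0.00056589, -0.00168893, -0.00301102,  0.00178107,  0.00288208,
        0.0004947 ]), 'effort': array([ 1.02448619e-03, -3.94903207e+01, -3.71363211e+01, -1.06602433e-04,
        3.86772183e-03,  1.69846260e-06]), 'tool_pos': array([0.21335203, 0.58680847, 0.20408684]), 'tool_rot': array([-5.45072729e-01, -3.09343841e+00,  2.76117622e-03]), 'contact_force': array([ 0.61162822, -0.03854828,  0.81540457]), 'wrist_torque': array([-0.04439376,  0.03119152, -0.00987156]), 'grip_force': 0.0, 'opening': 0.08537736388539802} 0.0187
```

View pics/top1.png

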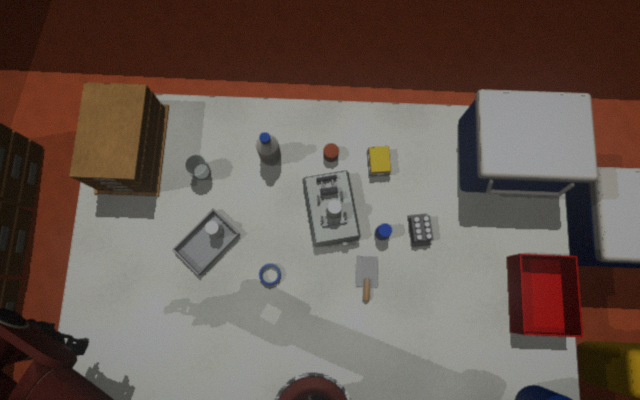

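View pics/scene1.png

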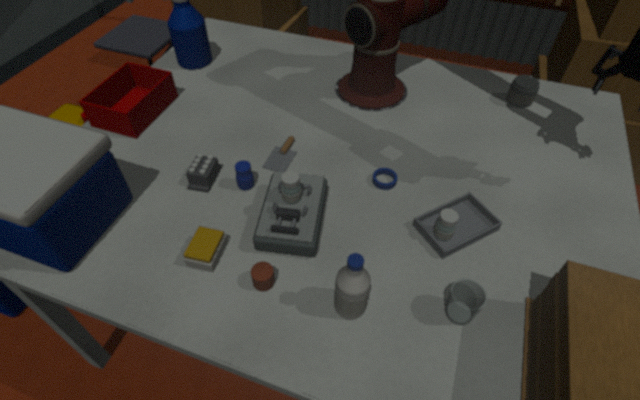

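The top view shows the nest jar at (334,207) on the shaker. Things it could be confused with are jar_b in the tray at (213,228), the blue jar at (384,231), the core at (331,152) and a beaker at (200,172). I choose the white jar in the nest. The rack is at (420,230). Next is a close crop to check that.

Run:
```python
from h import *
im,K,E=load('top1.png')
a=cv2.resize(im[160:260,290:450],None,fx=5,fy=5,interpolation=cv2.INTER_CUBIC)[:, :800]
a=np.clip(a.astype(float)*1.5,0,255).astype('uint8')
cv2.imwrite('pics/c1.png',a[:,:,::-1])
for n,u,v,z in [('jar',334,203,.13),('jarb',212,226,.075),('rack',420,230,.054),('shaker c',331,208,.06),('tray',207,243,.028)]: print(n,plane(K,E,u,v,z).round(3))
```

```text
jar [ 0.583 -0.036  0.13 ]
jarb [0.512 0.309 0.075]
rack [ 0.529 -0.291  0.054]
shaker c [ 0.582 -0.03   0.06 ]
tray [0.468 0.331 0.028]
```

View pics/c1.png

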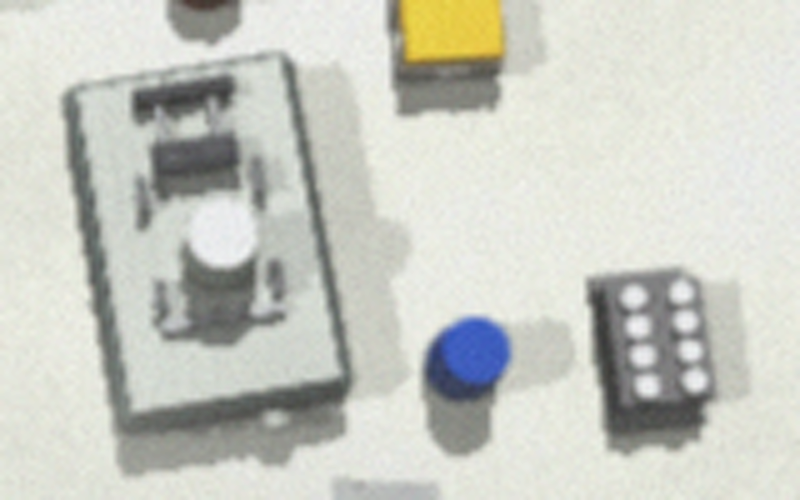

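The crop confirms the jar (white cap) in the nest at crop (222,232), with the jaw above it at (195,155). Nest +x therefore points roughly along world +x. The blue jar is a separate object at (475,350), and the rack's long axis is roughly parallel to the nest.

Run:
```python
from h import *
im,K,E=load('top1.png')
f=im.astype(int); 
def blobs(x0,y0,x1,y1,thr,z,amin=5):
    up=cv2.resize(im[y0:y1,x0:x1],None,fx=4,fy=4,interpolation=cv2.INTER_CUBIC)
    m=(up.min(2)>thr).astype('uint8')
    n,l,s,c=cv2.connectedComponentsWithStats(m)
    for i in range(1,n):
        if s[i,4]>=amin*16:
            u,v=(c[i]+.5)/4-.5+[x0,y0]; print((round(u,1),round(v,1)),s[i,4]/16,plane(K,E,u,v,z).round(4))
print(im[207,334],im[190,300],im[219,417],im[205,330],im[228,213])
print('tubes');blobs(408,214,434,242,120,.054,3)
print('jar');blobs(322,195,346,218,165,.132,20)
print('jarb');blobs(200,215,226,240,150,.075,20)
for n,u,v,z in [('s1',304,178,.06),('s2',347,172,.06),('s3',359,235,.06),('s4',315,243,.06),('t1',213,211,.028),('t2',240,234,.028),('t3',175,247,.028),('t4',201,275,.028),('jaw',327,191,.08),('bluejar',385,230,.07)]: print(n,plane(K,E,u,v,z).round(3))
c=ctrl.get_calibration('wrist');o=ctrl.get_obs()
from scipy.spatial.transform import Rotation as R
Tw=np.eye(4);Tw[:3,:3]=R.from_rotvec(o['tool_rot']).as_matrix();Tw[:3,3]=o['tool_pos']
M=c['extrinsics']@Tw; print('tool->cam',M.round(3).tolist(),'campos in tool',(-M[:3,:3].T@M[:3,3]).round(3),c['K'][0])
```

```text
[151 155 156] [153 152 146] [153 153 154] [156 156 157] [157 159 158]
tubes
(np.float64(411.2), np.float64(214.0)) 8.6875 [ 0.5754 -0.2656  0.054 ]
(np.float64(431.8), np.float64(219.9)) 44.875 [ 0.5603 -0.3256  0.054 ]
(np.float64(425.9), np.float64(217.8)) 16.0625 [ 0.5658 -0.3083  0.054 ]
(np.float64(416.4), np.float64(218.8)) 16.5 [ 0.5617 -0.2805  0.054 ]
(np.float64(426.8), np.float64(223.7)) 14.875 [ 0.5485 -0.3107  0.054 ]
(np.float64(417.2), np.float64(224.8)) 16.3125 [ 0.5441 -0.2829  0.054 ]
(np.float64(427.7), np.float64(229.7)) 14.4375 [ 0.5311 -0.3133  0.054 ]
(np.float64(418.2), np.float64(230.7)) 15.625 [ 0.5269 -0.2856  0.054 ]
(np.float64(408.4), np.float64(237.8)) 15.25 [ 0.505  -0.2574  0.054 ]
(np.float64(428.7), np.float64(235.5)) 15.625 [ 0.514  -0.3159  0.054 ]
(np.float64(419.1), np.float64(236.6)) 16.0625 [ 0.5097 -0.2881  0.054 ]
jar
jarb
(np.float64(211.3), np.float64(227.0)) 99.8125 [0.5095 0.3112 0.075 ]
s1 [0.67  0.053 0.06 ]
s2 [ 0.693 -0.074  0.06 ]
s3 [ 0.506 -0.114  0.06 ]
s4 [0.478 0.012 0.06 ]
t1 [0.565 0.322 0.028]
t2 [0.499 0.236 0.028]
t3 [0.452 0.424 0.028]
t4 [0.374 0.34  0.028]
jaw [ 0.628 -0.016  0.08 ]
bluejar [ 0.522 -0.187  0.07 ]
tool->cam [[-0.001, 1.0, -0.0, 0.001], [-0.957, -0.001, -0.289, 0.021], [-0.289, -0.0, 0.957, 0.183], [0.0, 0.0, 0.0, 1.0]] campos in tool [ 0.073 -0.001 -0.169] [294.20918986   0.         322.2605671 ]
```

{"op": "jog_arm", "data": {"deltas": [[-1,[0.72,-0.85,0.12],[0,0,0.176]],[-1,[0.72,-0.85,0.12],[0,0,0.176]],[-1,[0.72,-0.85,0.12],[0,0,0.176]],[-1,[0.72,-0.85,0.12],[0,0,0.176]],[-1,[0.72,-0.85,0.12],[0,0,0.176]],[-1,[0.72,-0.85,0.12],[0,0,0.176]],[-1,[0.72,-0.85,0.12],[0,0,0.176]],[-1,[0.72,-0.85,0.12],[0,0,0.176]],[-1,[0.72,-0.85,0.12],[0,0,0.176]],[-1,[0.72,-0.85,0.12],[0,0,0.176]],[-1,[0.72,-0.85,0.12],[0,0,0.176]],[-1,[0.72,-0.85,0.12],[0,0,0.176]]]}}

```text
t: 1.1
tool_pos: [0.5053, 0.2423, 0.2536]
tool_rot: [-0.309, 3.124, -0.004]
contact_force: [-0.4, -0.2, -0.3]
opening: 0.0854
grip_force: 0.0
```

{"op": "jog_arm", "data": {"deltas": [[-1,[0.15,-0.7,0.0],[0,0,0]],[-1,[0.15,-0.7,0.0],[0,0,0]],[-1,[0.15,-0.7,0.0],[0,0,0]],[-1,[0.15,-0.7,0.0],[0,0,0]],[-1,[0.15,-0.7,0.0],[0,0,0]],[-1,[0.15,-0.7,0.0],[0,0,0]],[-1,[0.15,-0.7,0.0],[0,0,0]],[-1,[0.15,-0.7,0.0],[0,0,0]],[-1,[0.15,-0.7,0.0],[0,0,0]]]}}

```text
t: 1.85
tool_pos: [0.5613, -0.0339, 0.2524]
tool_rot: [0.315, -3.124, -0.001]
contact_force: [-0.6, 0.8, 0.6]
opening: 0.0854
grip_force: 0.0
```

Run:
```python
from h import *
im,c=snap('wrist','w1.png');print(ctrl.get_obs()['contact_force'])
```

```text
[ 0.85318893  0.40571429 -0.34790209]
```

View pics/w1.png

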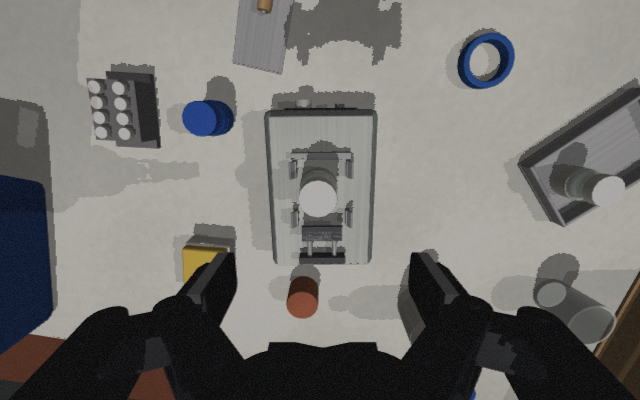

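The wrist view shows the jar cap at (319,198), the jaw at (322,233) and the shaker edges at columns 266 to 376, nearly parallel to the tool. A crop of the nest will let me measure it.

Run:
```python
from h import *
im,K,E=load('w1.png')
a=cv2.resize(im[140:270,260:385],None,fx=4.5,fy=4.5,interpolation=cv2.INTER_CUBIC)
cv2.imwrite('pics/c2.png',np.clip(a[:,:,::-1]*1.4,0,255))
g=im[180:216,300:340].min(2); m=(g>175).astype('uint8');print(g.max(),np.median(g))
n,l,s,c=cv2.connectedComponentsWithStats(m);i=1+s[1:,4].argmax();print(s[i],c[i]+[300,180]);u,v=c[i]+[300,180];print('cap',plane(K,E,u,v,.132))
```

```text
175 170.0[ WARN:0@0.646] global loadsave.cpp:1063 imwrite_ Unsupported depth image for selected encoder is fallbacked to CV_8U.
Traceback (most recent call last):
ValueError: attempt to get argmax of an empty sequence
```

View pics/c2.png

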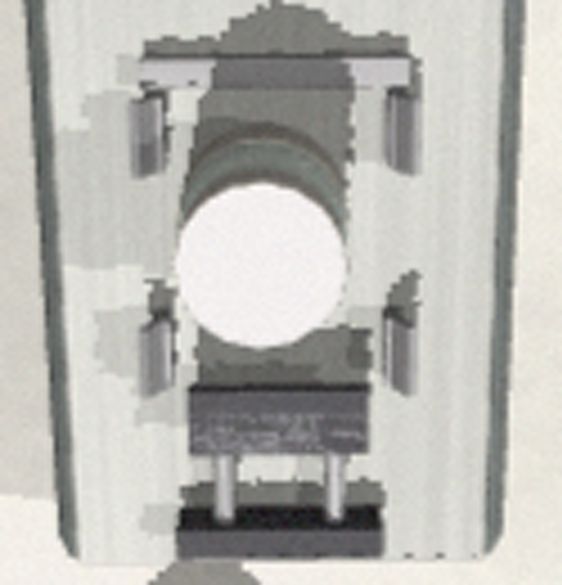

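The crop shows the stop's inner edge at y≈88, x 140–410. The guides are at (148,133), (403,133), (155,355) and (401,355), the lip's front edge is at y≈388, x 190–368, and the cap centre is at (262,265). Now I convert these to positions and check them against the given sizes.

Run:
```python
from h import *
im,K,E=load('w1.png')
def P(x,y,z): return plane(K,E,260+(x+.5)/4.5-.5,140+(y+.5)/4.5-.5,z)
cap=P(262,265,.132);print('cap',cap.round(4))
sl,sr=P(140,88,.072),P(410,88,.072);s=(sl+sr)/2;print('stop',s.round(4),np.linalg.norm(sl-sr))
ll,lr=P(190,387,.079),P(368,387,.079);l=(ll+lr)/2;print('lip',l.round(4),'w',np.linalg.norm(ll-lr),'stop-lip',np.linalg.norm((l-s)[:2]),'want .081')
for nm,a,b in[('stop-y',sl,sr),('lip-y',ll,lr)]:
    d=(b-a);print(nm,np.degrees(np.arctan2(-d[0],d[1])))
d=l-s;print('yaw s->l',np.degrees(np.arctan2(d[1],d[0])))
bl,br=P(178,557,.062),P(383,557,.062);b=(bl+br)/2;d=b-s;print('yaw s->b',np.degrees(np.arctan2(d[1],d[0])))
# shaker side edges on top plane
for z in(.062,.05):
  a,b,c,d=P(44,150,z),P(75,540,z),P(510,150,z),P(488,540,z)
  print('edges',[np.degrees(np.arctan2(*(q-p)[1::-1])).round(2) for p,q in((a,b),(c,d))],np.linalg.norm(a-c).round(4),((a+c)/2).round(4),((b+d)/2).round(4))
x=(l-s)[:2]/np.linalg.norm((l-s)[:2]); print('nest from stop',s[:2]+.048*x,'from lip',l[:2]-.033*x)
gl,gr=P(165,133,.074),P(388,133,.074);print('guide gap',np.linalg.norm(gl-gr),((gl+gr)/2).round(4))
gl,gr=P(172,355,.074),P(386,355,.074);print('guide gap',np.linalg.norm(gl-gr),((gl+gr)/2).round(4))
# tubes in wrist
t=[plane(K,E,u,v,.054) for u,v in((93.5,86),(95.5,102.5),(98.5,117),(101,132.5),(117.5,88),(120,103.5),(122,119),(124.5,133.5))];print('rack',np.mean(t,0).round(4)); d=t[3]-t[0]+t[7]-t[4];print(np.degrees(np.arctan2(d[1],d[0])), d/2)
```

```text
cap [ 0.5728 -0.037   0.132 ]
stop [ 0.5416 -0.0404  0.072 ] 0.0712994395318544
lip [ 0.6215 -0.0232  0.079 ] w 0.049265869725348806 stop-lip 0.08179269154230565 want .081
stop-y 11.420718935383873
lip-y 11.397962786315322
yaw s->l 12.138616899421228
yaw s->b 11.998816534924954
edges [np.float64(12.96), np.float64(11.09)] 0.1283 [ 0.5597 -0.0362  0.062 ] [ 0.6763 -0.0114  0.062 ]
edges [np.float64(12.96), np.float64(11.09)] 0.1326 [ 0.562  -0.0358  0.05  ] [ 0.6825 -0.0101  0.05  ]
nest from stop [ 0.5884952  -0.03032677] from lip [ 0.58927017 -0.03016008]
guide gap 0.05912957205156672 [ 0.5529 -0.0377  0.074 ]
guide gap 0.059651133984678216 [ 0.6141 -0.0247  0.074 ]
rack [ 0.5373 -0.2985  0.054 ]
8.952330261372476 [0.05175322 0.00815277 0.        ]
```

The sizes check out: stop to lip 81.8 mm (should be 81), lip width 49 mm (50), guide gap 59.5 mm (60). That puts the nest at (0.589, −0.030) with yaw 11.9°, and the jar at (0.573, −0.037). I'll grasp the jar now.

{"op": "jog_arm", "data": {"deltas": [[-1,[0.029,-0.008,-0.1],[0,0,0]],[-1,[0.029,-0.008,-0.2],[0,0,0]],[-1,[0.029,-0.008,-0.3],[0,0,0]],[-1,[0.029,-0.008,-0.37],[0,0,0]],[-1,[0.029,-0.008,-0.405],[0,0,0]],[-1,[0.029,-0.008,-0.405],[0,0,0]],[1,[0.029,-0.008,-0.405],[0,0,0]],[1,[0.029,-0.008,-0.405],[0,0,0]],[1,[0.029,-0.008,-0.405],[0,0,0]],[1,[0.029,-0.008,-0.405],[0,0,0]],[1,[0.029,-0.008,-0.405],[0,0,0]],[1,[0.029,-0.008,-0.405],[0,0,0]]], "squeeze": 35}}

```text
t: 2.9
tool_pos: [0.5751, -0.0361, 0.0942]
tool_rot: [-0.319, 3.121, -0.001]
contact_force: [-0.7, 0.9, 5.8]
opening: 0.0379
grip_force: 34.8
```

Run:
```python
from h import *
im,K,E=load('top1.png')
a=cv2.resize(im[200:285,165:250],None,fx=6,fy=6,interpolation=cv2.INTER_CUBIC)
cv2.imwrite('pics/c3.png',np.clip(a[:,:,::-1]*1.4,0,255).astype('uint8'))
```

```text
(no output)
```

View pics/c3.png

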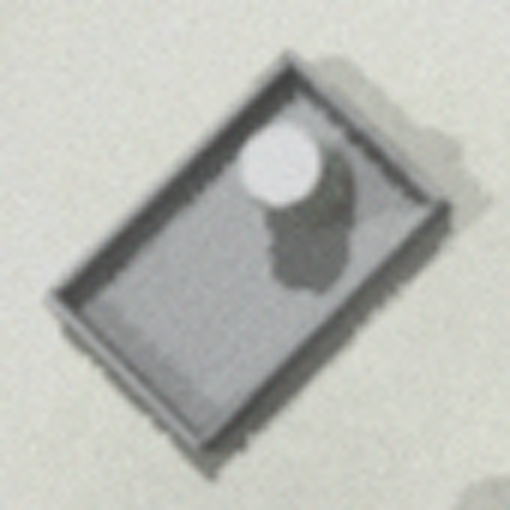

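The tray crop shows its rim corners at (290,55), (447,205), (205,445) and (50,297). jar_b is at (282,165), in the upper-right half, so the lower-left end is free.

Run:
```python
from h import *
im,K,E=load('top1.png')
def P(x,y,z): return plane(K,E,165+(x+.5)/6-.5,200+(y+.5)/6-.5,z)
t,r,b,l=[P(x,y,.028) for x,y in((290,55),(447,205),(205,445),(50,297))]
c=(t+r+b+l)/4;d=(t+r-b-l)/2;print('c',c.round(4),'L',np.linalg.norm(d),'W',np.linalg.norm(t+l-r-b)/2)
d/=np.linalg.norm(d);print('yaw',np.degrees(np.arctan2(d[1],d[0])))
jb=P(282,165,.075);print('jarb',jb.round(4),(jb-c)@d,'target',(c-.042*d).round(4))
jw=plane(*load('w1.png')[1:],608.5,191,.075);print('wrist jarb',jw)
o=ctrl.get_obs();print(o['opening'],o['contact_force'])
```

```text
c [0.4738 0.3342 0.028 ] L 0.16404160453803 W 0.10902532043003858
yaw -41.0364807734513
jarb [0.5093 0.3102 0.075 ] 0.04251193096406556 target [0.4421 0.3618 0.028 ]
wrist jarb [0.50977266 0.31070821 0.075     ]
0.03791768323940423 [-0.7216104   0.85625459  5.79358105]
```

{"op": "jog_arm", "data": {"deltas": [[1,[0,0,0.03],[0,0,0]],[1,[0,0,0.08],[0,0,0]],[1,[0,0,0.15],[0,0,0]],[1,[0,0,0.25],[0,0,0]],[1,[0,0,0.3],[0,0,0]]]}}

```text
t: 3.32
tool_pos: [0.5745, -0.0362, 0.2165]
tool_rot: [-0.319, 3.12, -0.003]
contact_force: [1.0, 1.1, 0.4]
opening: 0.0382
grip_force: 35.6
```

{"op": "jog_arm", "data": {"deltas": [[1,[-0.01,0.04,0],[0,0,-0.02]],[1,[-0.04,0.12,0],[0,0,-0.05]],[1,[-0.07,0.21,0],[0,0,-0.085]],[1,[-0.1,0.31,0],[0,0,-0.12]],[1,[-0.14,0.41,0],[0,0,-0.155]],[1,[-0.17,0.51,0],[0,0,-0.19]],[1,[-0.21,0.61,0],[0,0,-0.22]],[1,[-0.24,0.71,0],[0,0,-0.25]],[1,[-0.27,0.81,0],[0,0,-0.27]],[1,[-0.3,0.9,0],[0,0,-0.285]],[1,[-0.32,0.96,0],[0,0,-0.292]],[1,[-0.33,0.995,0],[0,0,-0.292]]]}}

```text
t: 4.32
tool_pos: [0.4395, 0.3648, 0.2117]
tool_rot: [-1.092, -2.945, -0.001]
contact_force: [-0.2, -0.6, -1.4]
opening: 0.0384
grip_force: 35.7
```

{"op": "jog_arm", "data": {"deltas": [[1,[0,0,-0.1],[0,0,0]],[1,[0,0,-0.19],[0,0,0]],[1,[0,0,-0.27],[0,0,0]],[1,[0,0,-0.33],[0,0,0]],[1,[0,0,-0.36],[0,0,0]],[1,[0,0,-0.38],[0,0,0]],[1,[0,0,-0.38],[0,0,0]],[1,[0,0,-0.38],[0,0,0]]]}}

```text
t: 4.98
tool_pos: [0.4422, 0.3624, 0.0606]
tool_rot: [1.097, 2.943, 0.002]
contact_force: [-0.1, -0.5, -0.4]
opening: 0.0379
grip_force: 35.7
```

Run:
```python
from h import *
snap('scene','s2.png');im,_=snap('wrist','w2.png')
o=ctrl.get_obs();print(o['tool_pos'],o['contact_force'],o['opening'])
s=load('s2.png')[0][180:270,390:520]
s=cv2.resize(s,(520,360),interpolation=cv2.INTER_CUBIC); w=cv2.resize(im[150:400,120:520],(520,325))
cv2.imwrite('pics/c4.png',np.clip(np.vstack([s,w])[:600,:,::-1]*1.3,0,255).astype('uint8'))
```

```text
[0.44280228 0.36295886 0.06165659] [ 0.29759784  0.3814997  -1.23778458] 0.038052821632570566
```

View pics/c4.png

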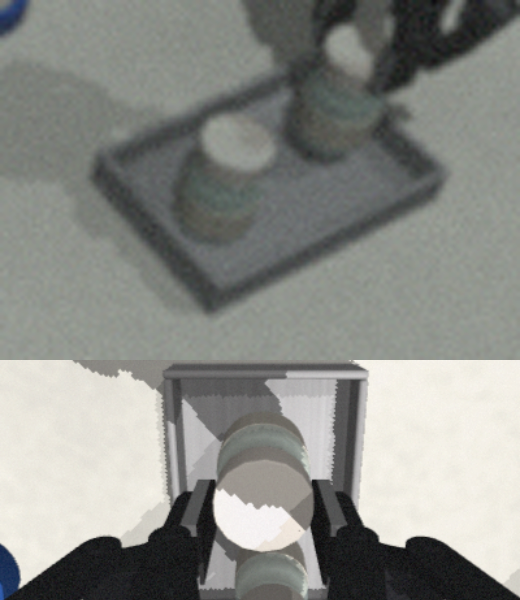

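The jar is held upright over the free end of the tray, with jar_b clear at the other end. I'll lower it gently.

{"op": "jog_arm", "data": {"deltas": [[1,[0,0,-0.03],[0,0,0]],[1,[0,0,-0.045],[0,0,0]],[1,[0,0,-0.053],[0,0,0]],[1,[0,0,-0.056],[0,0,0]],[1,[0,0,-0.056],[0,0,0]],[1,[0,0,-0.056],[0,0,0]]]}}

```text
t: 5.58
tool_pos: [0.4411, 0.3621, 0.0373]
tool_rot: [-1.096, -2.944, 0.001]
contact_force: [-2.0, -2.4, 5.2]
opening: 0.0384
grip_force: 36.1
```

{"op": "jog_arm", "data": {"deltas": [[0.0,[0,0,0],[0,0,0]],[-0.3,[0,0,0],[0,0,0]],[-0.6,[0,0,0],[0,0,0]],[-0.6,[0,0,0],[0,0,0]],[-0.6,[0,0,0.02],[0,0,0]],[-0.6,[0,0,0.06],[0,0,0]],[-0.6,[0,0,0.14],[0,0,0]],[-0.6,[0,0,0.24],[0,0,0]],[-0.6,[0,0,0.34],[0,0,0]],[-1,[0,0,0.44],[0,0,0]],[-1,[0,0,0.5],[0,0,0]]]}}

```text
t: 6.5
tool_pos: [0.4426, 0.363, 0.2432]
tool_rot: [1.095, 2.94, 0.009]
contact_force: [0.6, 0.8, 0.5]
opening: 0.0853
grip_force: 0.0
```

Run:
```python
from h import *
im,c=snap('top','top2.png');snap('wrist','w3.png')
K,E=c['K'],c['extrinsics']
print(proj(K,E,[.4421,.3618,.075]),proj(K,E,[.4421,.3618,.005]))
o=ctrl.get_obs();print(o['tool_pos'],o['q'])
iw,Kw,Ew=load('w3.png');p=proj(Kw,Ew,[.4421,.3618,.075]);print(p)
u,v=p.astype(int);m=(iw[v-40:v+40,u-40:u+40].min(2)>150).astype('uint8')
n,l,s,cc=cv2.connectedComponentsWithStats(m)
for i in range(1,n):
  if s[i,4]>100: print(s[i],plane(Kw,Ew,*(cc[i]+[u-40,v-40]),.075))
a=cv2.resize(iw,(512,320));b=cv2.resize(im[180:290,150:260],(280,280),interpolation=cv2.INTER_CUBIC);b=np.vstack([b,np.zeros((40,280,3),'uint8')])
cv2.imwrite('pics/c5.png',np.clip(np.hstack([a,b])[:,:,::-1]*1.3,0,255).astype('uint8'))
```

```text
[191.37803027 249.73490688] [197.68643926 252.19037576]
[0.44396911 0.36392509 0.24488309] [ 5.57005221e-01 -9.81428750e-02  1.69554281e+00  4.00350406e-05
  1.53146384e+00 -3.00628715e-01]
[317.77083583 176.16456392]
[ 24  22  33  33 811] [0.43973717 0.36304187 0.075     ]
```

View pics/c5.png

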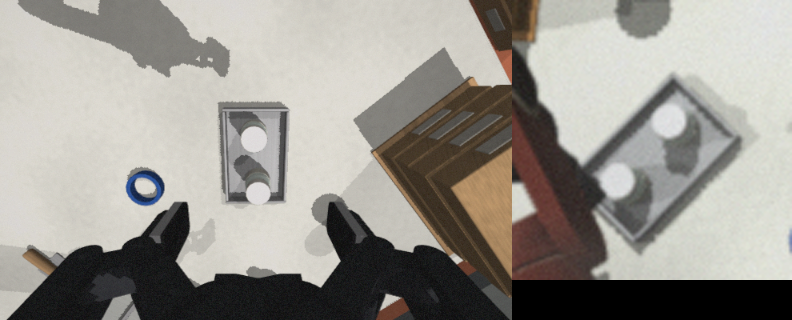

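Both jars stand upright in the tray, the moved jar at (0.440, 0.363). Next I go to the rack.

{"op": "jog_arm", "data": {"deltas": [[-1,[0.12,-0.825,0],[0,0,0.14]],[-1,[0.12,-0.825,0],[0,0,0.14]],[-1,[0.12,-0.825,0],[0,0,0.14]],[-1,[0.12,-0.825,0],[0,0,0.14]],[-1,[0.12,-0.825,0],[0,0,0.14]],[-1,[0.12,-0.825,0],[0,0,0.14]],[-1,[0.12,-0.825,0],[0,0,0.14]],[-1,[0.12,-0.825,0],[0,0,0.14]],[-1,[0.12,-0.825,0],[0,0,0.14]]]}}

```text
t: 7.35
tool_pos: [0.489, 0.0274, 0.2359]
tool_rot: [-0.437, -3.11, 0.004]
contact_force: [0.1, 0.6, -0.8]
opening: 0.0857
grip_force: 0.0
```

{"op": "jog_arm", "data": {"deltas": [[-1,[0.06,-0.825,0],[0,0,0.135]],[-1,[0.06,-0.825,0],[0,0,0.135]],[-1,[0.06,-0.825,0],[0,0,0.135]],[-1,[0.06,-0.825,0],[0,0,0.135]],[-1,[0.06,-0.825,0],[0,0,0.135]],[-1,[0.06,-0.825,0],[0,0,0.135]],[-1,[0.06,-0.825,0],[0,0,0.135]],[-1,[0.06,-0.825,0],[0,0,0.135]],[-1,[0.06,-0.825,0],[0,0,0.135]],[-1,[0.06,-0.825,0],[0,0,0.135]],[-1,[0.06,-0.825,0],[0,0,0.135]]]}}

```text
t: 8.27
tool_pos: [0.5129, -0.2974, 0.2358]
tool_rot: [0.235, -3.132, -0.003]
contact_force: [0.4, -0.0, -0.7]
opening: 0.0853
grip_force: 0.0
```

Run:
```python
from h import *
im,c=snap('wrist','w4.png');K,E=c['K'],c['extrinsics']
o=ctrl.get_obs();print(o['tool_pos'],o['tool_rot'])
p=proj(K,E,[.5375,-.298,.054]);print('expected rack px',p)
u,v=p.astype(int);x0,y0=u-60,v-60
m=(im[y0:v+60,x0:u+60].min(2)>140).astype('uint8')
n,l,s,cc=cv2.connectedComponentsWithStats(m)
for i in range(1,n):
  if 60<s[i,4]<600: print(s[i,2:],(cc[i]+[x0,y0]).round(1),plane(K,E,*(cc[i]+[x0,y0]),.054).round(4))
```

```text
[ 0.51310799 -0.29664476  0.23606308] [ 2.37288374e-01 -3.13181032e+00 -2.51223423e-03]
expected rack px [319.20091051 195.22081099]
[ 13  12 108] [306.9 174.5] [ 0.5139 -0.3165  0.054 ]
[ 12  12 106] [330.3 174.6] [ 0.5099 -0.2885  0.054 ]
[ 12  12 103] [307.3 188.4] [ 0.531  -0.3138  0.054 ]
[ 13  12 105] [330.  188.4] [ 0.527  -0.2861  0.054 ]
[ 12  11 101] [307.3 201.9] [ 0.5482 -0.3114  0.054 ]
[ 12  11 102] [329.7 202. ] [ 0.5442 -0.2838  0.054 ]
```

The rack centre is (0.5376, −0.2988) with yaw 8.4°, which agrees with the earlier measurements. I'll descend and grip.

{"op": "jog_arm", "data": {"deltas": [[-1,[0.061,-0.005,-0.08],[0,0,0]],[-1,[0.061,-0.005,-0.18],[0,0,0]],[-1,[0.061,-0.005,-0.28],[0,0,0]],[-1,[0.061,-0.005,-0.36],[0,0,0]],[-1,[0.061,-0.005,-0.43],[0,0,0]],[-1,[0.061,-0.005,-0.49],[0,0,0]],[-1,[0.061,-0.005,-0.53],[0,0,0]],[-1,[0.061,-0.005,-0.55],[0,0,0]],[-1,[0.061,-0.005,-0.55],[0,0,0]],[-1,[0.061,-0.005,-0.55],[0,0,0]]]}}

```text
t: 9.15
tool_pos: [0.5381, -0.2989, 0.0174]
tool_rot: [-0.239, 3.132, -0.0]
contact_force: [-0.2, 0.0, -0.1]
opening: 0.0852
grip_force: 0.0
```

{"op": "jog_arm", "data": {"deltas": [[1,[0,0,0],[0,0,0]],[1,[0,0,0],[0,0,0]],[1,[0,0,0],[0,0,0]],[1,[0,0,0],[0,0,0]],[1,[0,0,0],[0,0,0]],[1,[0,0,0],[0,0,0]]], "squeeze": 60}}

```text
t: 9.65
tool_pos: [0.539, -0.3004, 0.0193]
tool_rot: [-0.236, 3.13, -0.002]
contact_force: [-1.0, 2.0, 6.2]
opening: 0.0124
grip_force: 3.2
```

Run:
```python
from h import *
im,_=snap('wrist','w5.png');im2,_=snap('top','top3.png');im3,_=snap('scene','s3.png')
o=ctrl.get_obs();print(o['opening'],o['grip_force'],o['contact_force'],o['tool_pos'])
a=cv2.resize(im[80:400,120:520],(400,320));b=cv2.resize(im2[195:255,385:455],(373,320),interpolation=cv2.INTER_CUBIC);c=cv2.resize(im3[120:220,150:310],(448,280),interpolation=cv2.INTER_CUBIC)
v=np.zeros((600,780,3),'uint8');v[:320,:400]=a;v[:320,405:778]=b;v[320:600,:448]=c
cv2.imwrite('pics/c6.png',np.clip(v[:,:,::-1]*1.3,0,255).astype('uint8'))
```

```text
7.398103164861459e-07 3.0740329473337624 [0.36067984 1.25809242 6.24269049] [ 0.53898259 -0.3005844   0.01898471]
```

View pics/c6.png

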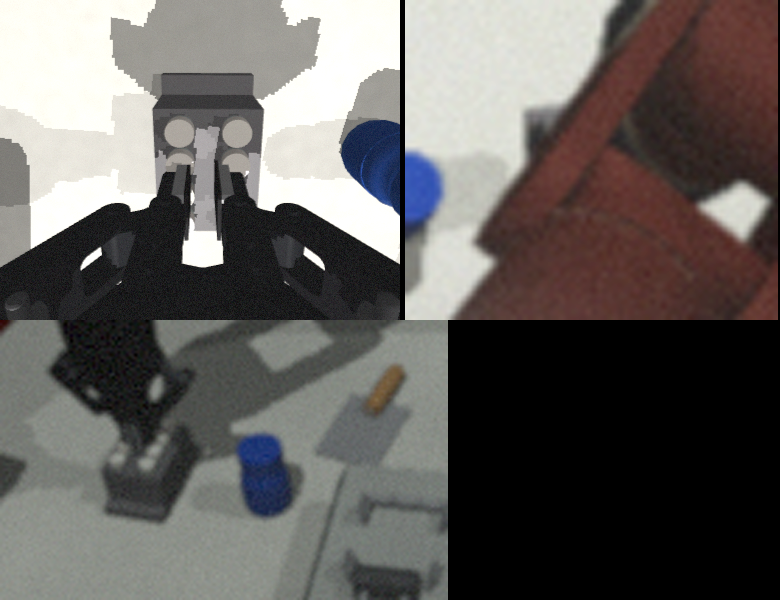

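The fingers closed above the tubes, between the two rows, and did not grip the block. The real fingertips sit well behind the reported TCP, so the reported z can't be trusted. I'll raise, open and re-measure the rack, then find the true tip height by touching down carefully.

{"op": "jog_arm", "data": {"deltas": [[1,[0,0,0.06],[0,0,0]],[1,[0,0,0.15],[0,0,0]],[-1,[0,0,0.25],[0,0,0]],[-1,[0,0,0.35],[0,0,0]],[-1,[0,0,0.45],[0,0,0]],[-1,[0,0,0.5],[0,0,0]],[-1,[0,0,0.5],[0,0,0]],[-1,[0,0,0.5],[0,0,0]],[-1,[0,0,0.5],[0,0,0]]]}}

```text
t: 10.55
tool_pos: [0.537, -0.2995, 0.2155]
tool_rot: [0.236, -3.131, -0.002]
contact_force: [-0.2, 0.0, -0.6]
opening: 0.083
grip_force: 0.0
```

```bash
cat > rk.py <<'E'
from h import *
import sys
f=sys.argv[1];im,c=snap('wrist',f);K,E=c['K'],c['extrinsics']
o=ctrl.get_obs();print(o['t'],o['tool_pos'],o['tool_rot'],o['opening'])
p=proj(K,E,[.5375,-.298,.054]);u,v=p.astype(int);x0,y0=max(u-70,0),max(v-70,0)
m=(im[y0:v+70,x0:u+70].min(2)>140).astype('uint8')
n,l,s,cc=cv2.connectedComponentsWithStats(m)
for i in range(1,n):
  if 60<s[i,4]<900: print(s[i,2:],(cc[i]+[x0,y0]).round(1),plane(K,E,*(cc[i]+[x0,y0]),.054).round(4))
print('K',K[1])
for r in range(230,275,6):
    g=im[r].max(1)<45; d=np.where(g)[0]; L=d[d<320];R=d[d>320]; print(r,L.max() if len(L) else None,R.min() if len(R) else None)
E
python3 rk.py w6.png
```

```text
10.6 [ 0.53659689 -0.29926292  0.21444075] [ 0.23602156 -3.12990833 -0.0036888 ] 0.08543555213420549
[ 13  12 128] [311.  157.6] [ 0.5139 -0.3164  0.054 ]
[ 13  13 132] [336.  157.8] [ 0.51   -0.2886  0.054 ]
[ 13  12 123] [311.  172.7] [ 0.5309 -0.314   0.054 ]
[ 13  13 127] [335.8 172.9] [ 0.527  -0.2861  0.054 ]
[ 13  12 124] [311.2 187.5] [ 0.5481 -0.3114  0.054 ]
[ 12  12 118] [335.5 187.6] [ 0.5441 -0.2836  0.054 ]
K [  0.         294.20918986 201.3541877 ]
230 None 462
236 None 461
242 None 462
248 None 460
254 235 409
260 236 408
266 237 407
272 237 407
```

{"op": "jog_arm", "data": {"deltas": [[-1,[0.003,0.002,-0.09],[0,0,0]],[-1,[0.003,0.002,-0.18],[0,0,0]],[-1,[0.003,0.002,-0.27],[0,0,0]],[-1,[0.003,0.002,-0.36],[0,0,0]],[-1,[0.003,0.002,-0.43],[0,0,0]],[-1,[0.003,0.002,-0.48],[0,0,0]],[-1,[0.003,0.002,-0.51],[0,0,0]],[-1,[0.003,0.002,-0.535],[0,0,0]],[-1,[0.003,0.002,-0.55],[0,0,0]],[-1,[0.003,0.002,-0.56],[0,0,0]],[-1,[0.003,0.002,-0.56],[0,0,0]]]}}

```text
t: 11.52
tool_pos: [0.5389, -0.2992, -0.0072]
tool_rot: [-0.236, 3.133, -0.0]
contact_force: [-1.3, -0.1, 0.1]
opening: 0.0852
grip_force: 0.0
```

{"op": "jog_arm", "data": {"deltas": [[-1,[0,0,-0.01],[0,0,0]],[-1,[0,0,-0.02],[0,0,0]],[-1,[0,0,-0.025],[0,0,0]],[-1,[0,0,-0.025],[0,0,0]]]}}

```text
t: 11.85
tool_pos: [0.5387, -0.299, -0.0174]
tool_rot: [0.236, -3.133, -0.0]
contact_force: [-0.1, 0.1, -1.6]
opening: 0.0855
grip_force: 0.0
```

{"op": "jog_arm", "data": {"deltas": [[-1,[0,0,-0.005],[0,0,0]],[-1,[0,0,-0.01],[0,0,0]],[-1,[0,0,-0.01],[0,0,0]]]}}

```text
t: 12.1
tool_pos: [0.5386, -0.2989, -0.0216]
tool_rot: [0.236, -3.132, -0.001]
contact_force: [0.0, 0.2, 0.1]
opening: 0.0857
grip_force: 0.0
```

{"op": "jog_arm", "data": {"deltas": [[-1,[0,0,-0.005],[0,0,0]],[-1,[0,0,-0.01],[0,0,0]],[-1,[0,0,-0.01],[0,0,0]]]}}

```text
t: 12.35
tool_pos: [0.5385, -0.2988, -0.0257]
tool_rot: [0.237, -3.132, -0.001]
contact_force: [0.2, 0.0, 0.0]
opening: 0.0856
grip_force: 0.0
```

{"op": "jog_arm", "data": {"deltas": [[-1,[0,0,-0.005],[0,0,0]],[-1,[0,0,-0.01],[0,0,0]],[-1,[0,0,-0.01],[0,0,0]]]}}

```text
t: 12.6
tool_pos: [0.5385, -0.2988, -0.0298]
tool_rot: [0.236, -3.132, -0.001]
contact_force: [0.3, -0.0, 0.1]
opening: 0.0852
grip_force: 0.0
```

{"op": "jog_arm", "data": {"deltas": [[-1,[0,0,-0.005],[0,0,0]],[-1,[0,0,-0.01],[0,0,0]],[-1,[0,0,-0.01],[0,0,0]]]}}

```text
t: 12.85
tool_pos: [0.5385, -0.2988, -0.0337]
tool_rot: [0.237, -3.132, -0.001]
contact_force: [0.6, -0.1, -0.1]
opening: 0.0856
grip_force: 0.0
```

{"op": "jog_arm", "data": {"deltas": [[-1,[0,0,-0.005],[0,0,0]],[-1,[0,0,-0.01],[0,0,0]],[-1,[0,0,-0.01],[0,0,0]]]}}

```text
t: 13.1
tool_pos: [0.5385, -0.2988, -0.0377]
tool_rot: [0.236, -3.132, -0.001]
contact_force: [-0.8, 0.4, -0.3]
opening: 0.0856
grip_force: 0.0
```

{"op": "jog_arm", "data": {"deltas": [[-1,[0,0,-0.004],[0,0,0]],[-1,[0,0,-0.007],[0,0,0]],[-1,[0,0,-0.007],[0,0,0]]]}}

```text
t: 13.35
tool_pos: [0.539, -0.2992, -0.0392]
tool_rot: [0.237, -3.133, 0.0]
contact_force: [-1.9, 1.4, 3.8]
opening: 0.0854
grip_force: 2.2
```

Contact comes at reported z ≈ −0.039, so the true tips are about 39 mm behind the reported TCP when open, and about 31 mm behind at rack width. I'll raise to put the tips near 20 mm and grip.

{"op": "jog_arm", "data": {"deltas": [[-1,[-0.002,0,0.04],[0,0,0]],[-1,[-0.002,0,0.068],[0,0,0]],[-1,[-0.002,0,0.068],[0,0,0]],[-1,[-0.002,0,0.068],[0,0,0]],[1,[-0.002,0,0.068],[0,0,0]],[1,[-0.002,0,0.068],[0,0,0]],[1,[-0.002,0,0.068],[0,0,0]],[1,[-0.002,0,0.068],[0,0,0]],[1,[-0.002,0,0.068],[0,0,0]],[1,[-0.002,0,0.068],[0,0,0]]], "squeeze": 70}}

```text
t: 14.18
tool_pos: [0.5378, -0.2989, -0.0133]
tool_rot: [0.236, -3.132, -0.001]
contact_force: [0.5, -1.0, -1.3]
opening: 0.0548
grip_force: 76.7
```

The rack is gripped at an opening of 55 mm. Its underside origin lies 13.3 mm above the reported TCP, on the same axis. I'll lift and carry it to the nest.

{"op": "jog_arm", "data": {"deltas": [[1,[0,0,0.03],[0,0,0]],[1,[0,0,0.09],[0,0,0]],[1,[0,0,0.17],[0,0,0]],[1,[0,0,0.26],[0,0,0]],[1,[0,0,0.32],[0,0,0]],[1,[0,0,0.35],[0,0,0]],[1,[0,0,0.35],[0,0,0]]]}}

```text
t: 14.77
tool_pos: [0.5397, -0.3003, 0.1313]
tool_rot: [-0.236, 3.128, -0.007]
contact_force: [0.3, -0.8, -2.6]
opening: 0.0552
grip_force: 76.5
```

{"op": "jog_arm", "data": {"deltas": [[1,[0.01,0.05,0],[0,0,0.003]],[1,[0.02,0.14,0],[0,0,0.006]],[1,[0.03,0.24,0],[0,0,0.01]],[1,[0.045,0.34,0],[0,0,0.013]],[1,[0.055,0.44,0],[0,0,0.018]],[1,[0.07,0.53,0],[0,0,0.018]],[1,[0.08,0.6,0],[0,0,0.018]],[1,[0.084,0.65,0],[0,0,0.018]],[1,[0.084,0.662,0],[0,0,0.018]],[1,[0.084,0.662,0],[0,0,0.018]]]}}

```text
t: 15.6
tool_pos: [0.5698, -0.0326, 0.1244]
tool_rot: [0.329, -3.12, -0.002]
contact_force: [-0.4, -1.2, -3.3]
opening: 0.0549
grip_force: 76.4
```

{"op": "jog_arm", "data": {"deltas": [[1,[0,0,0],[-0.0045,0.0215,0]],[1,[0,0,0],[-0.009,0.043,0]],[1,[0,0,0],[-0.0137,0.0652,0]],[1,[0,0,0],[-0.0137,0.0652,0]],[1,[0,0,0],[-0.0137,0.0652,0]]]}}

```text
t: 16.02
tool_pos: [0.5713, -0.0352, 0.1254]
tool_rot: [0.302, -2.916, 0.031]
contact_force: [-0.3, -0.2, -3.9]
opening: 0.0549
grip_force: 76.4
```

```bash
cat > st.py <<'E'
from h import *
from scipy.spatial.transform import Rotation as R
import sys
N=np.array([.589,-.0302,.062]);ps=np.radians(11.9);ex=np.array([np.cos(ps),np.sin(ps),0]);ey=np.array([-np.sin(ps),np.cos(ps),0]);ez=np.array([0,0,1.])
o=ctrl.get_obs();M=R.from_rotvec(o['tool_rot']).as_matrix();z=M[:,2];y=M[:,1]
up=-z;xr=np.cross(y,up)
O=o['tool_pos']-.0133*z;d=O-N
print('t',o['t'],'X %.4f Y %.4f Z %.4f'%(d@ex,d@ey,d@ez),'pitch',np.degrees(np.arcsin(up@ex)).round(2),'roll',np.degrees(np.arcsin(up@ey)).round(2),'toolyaw',np.degrees(np.arctan2(-y[0],y[1])).round(2),'F',(o['contact_force']@ex).round(1),(o['contact_force']@ey).round(1),o['contact_force'][2].round(1),'op',o['opening'])
def tgt(X,Y,Z,th):
    th=np.radians(th);T=N+X*ex+Y*ey+Z*ez-.0133*(np.sin(th)*ex+np.cos(th)*ez)
    dR=R.from_rotvec(ey*th)*R.from_euler('z',ps)*R.from_matrix(np.array([[-1,0,0],[0,1,0],[0,0,-1.]])) 
    print((X,Y,Z,np.degrees(th).round(1)),'shift',((T-o['tool_pos'])/.4).round(4),'turn',((dR*R.from_matrix(M).inv()).as_rotvec()/np.pi).round(4))
for a in sys.argv[1:]: tgt(*map(float,a.split(',')))
E
python3 st.py -.019,0,.012,12 -.019,0,.03,12
```

```text
t 16.0167 X -0.0155 Y -0.0013 Z 0.0764 pitch 12.07 roll -0.06 toolyaw 11.82 F -0.3 -0.1 -3.9 op 0.05486554341285402
(-0.019, 0.0, 0.012, np.float64(12.0)) shift [-0.0091  0.0013 -0.1611] turn [-0.0002 -0.0004  0.0005]
(-0.019, 0.0, 0.03, np.float64(12.0)) shift [-0.0091  0.0013 -0.1161] turn [-0.0002 -0.0004  0.0005]
```

{"op": "jog_arm", "data": {"deltas": [[1,[-0.009,0.002,-0.04],[0,0,0]],[1,[-0.009,0.002,-0.08],[0,0,0]],[1,[-0.009,0.002,-0.105],[0,0,0]],[1,[-0.009,0.002,-0.116],[0,0,0]],[1,[-0.009,0.002,-0.116],[0,0,0]],[1,[-0.009,0.002,-0.116],[0,0,0]]]}}

```text
t: 16.52
tool_pos: [0.5679, -0.0338, 0.081]
tool_rot: [0.303, -2.918, 0.032]
contact_force: [0.7, 0.3, -3.1]
opening: 0.0548
grip_force: 76.5
```

```bash
python3 st.py -.019,0,.012,12
python3 - <<'E'
from h import *
iw,_=snap('wrist','w7.png');s,_=snap('scene','s7.png')
a=cv2.resize(iw[60:300,200:440],(560,560),interpolation=cv2.INTER_CUBIC)
b=cv2.resize(s[150:260,240:340],(240,264),interpolation=cv2.INTER_CUBIC);b=np.vstack([b,np.zeros((296,240,3),'uint8')])
cv2.imwrite('pics/c7.png',np.clip(np.hstack([a,b])[:,:,::-1]*1.3,0,255).astype('uint8'))
E
```

```text
t 16.5167 X -0.0186 Y 0.0008 Z 0.0321 pitch 11.97 roll -0.01 toolyaw 11.85 F 0.7 0.2 -3.1 op 0.05478589774668173
(-0.019, 0.0, 0.012, np.float64(12.0)) shift [-0.0005 -0.0023 -0.0501] turn [-0.      0.0002  0.0003]
```

View pics/c7.png

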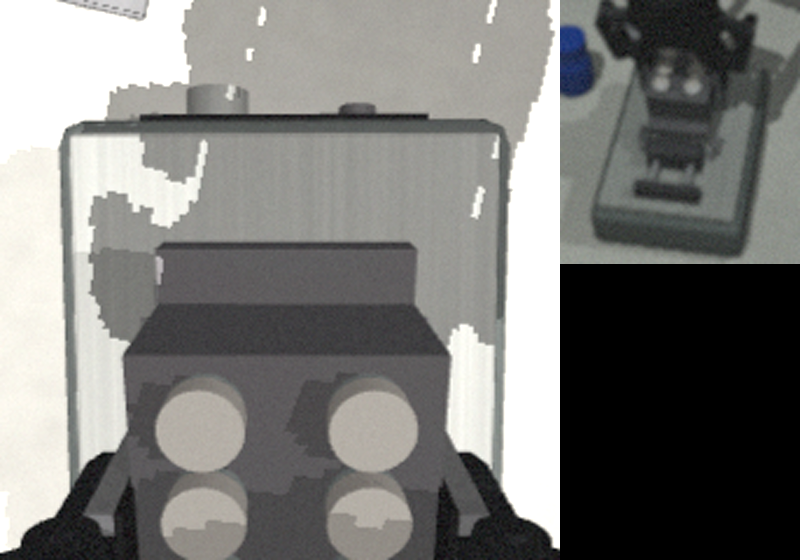

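The rack sits centred in the gripper: foot mid-column ≈ 322 against 322.3 for the tool axis, and rear edge within 1 px of the prediction. It is level in roll. I'll lower it in front of the lip.

{"op": "jog_arm", "data": {"deltas": [[1,[-0.001,-0.002,-0.015],[0,0,0]],[1,[-0.001,-0.002,-0.03],[0,0,0]],[1,[-0.001,-0.002,-0.042],[0,0,0]],[1,[-0.001,-0.002,-0.048],[0,0,0]],[1,[-0.001,-0.002,-0.048],[0,0,0]],[1,[-0.001,-0.002,-0.048],[0,0,0]]]}}

```text
t: 17.12
tool_pos: [0.5673, -0.0342, 0.0611]
tool_rot: [0.303, -2.917, 0.032]
contact_force: [-0.1, 0.5, -4.5]
opening: 0.0554
grip_force: 76.5
```

```bash
python3 st.py -.012,0,.012,12 -.004,0,.012,12 .003,0,.012,12
```

```text
t 17.1167 X -0.0193 Y 0.0006 Z 0.0122 pitch 12.04 roll -0.02 toolyaw 11.88 F -0.0 0.5 -4.5 op 0.055387508142452524
(-0.012, 0.0, 0.012, np.float64(12.0)) shift [ 0.0181  0.0023 -0.0004] turn [-0.0001 -0.0002  0.0001]
(-0.004, 0.0, 0.012, np.float64(12.0)) shift [ 0.0376  0.0064 -0.0004] turn [-0.0001 -0.0002  0.0001]
(0.003, 0.0, 0.012, np.float64(12.0)) shift [ 0.0548  0.01   -0.0004] turn [-0.0001 -0.0002  0.0001]
```

{"op": "jog_arm", "data": {"deltas": [[1,[0.008,0.001,0],[0,0,0]],[1,[0.016,0.002,0],[0,0,0]],[1,[0.024,0.004,0],[0,0,0]],[1,[0.032,0.005,0],[0,0,0]],[1,[0.038,0.006,0],[0,0,0]],[1,[0.038,0.006,0],[0,0,0]],[1,[0.038,0.006,0],[0,0,0]]]}}

```text
t: 17.7
tool_pos: [0.5823, -0.0319, 0.0614]
tool_rot: [0.303, -2.916, 0.032]
contact_force: [-4.5, -1.2, -2.7]
opening: 0.0546
grip_force: 76.4
```

```bash
python3 st.py .002,0,.012,12 .003,0,.0105,12  .003,0,.006,6 .002,0,.001,0
```

```text
t 17.7 X -0.0041 Y -0.0003 Z 0.0124 pitch 12.09 roll -0.02 toolyaw 11.88 F -4.6 -0.2 -2.7 op 0.05455570373638658
(0.002, 0.0, 0.012, np.float64(12.0)) shift [ 0.0149  0.0038 -0.0011] turn [ 0.     -0.0005  0.0001]
(0.003, 0.0, 0.0105, np.float64(12.0)) shift [ 0.0173  0.0043 -0.0049] turn [ 0.     -0.0005  0.0001]
(0.003, 0.0, 0.006, np.float64(6.0)) shift [ 0.0207  0.005  -0.0167] turn [ 0.0069 -0.0331  0.0001]
(0.002, 0.0, 0.001, np.float64(0.0)) shift [ 0.0217  0.0052 -0.0293] turn [ 0.0138 -0.0657  0.0001]
```

The jaw pushes back with 4.6 N, as predicted for 5 mm of travel, so the foot is under the lip. I'll push further.

{"op": "jog_arm", "data": {"deltas": [[1,[0.006,0.0015,0],[0,0,0]],[1,[0.012,0.003,-0.001],[0,0,0]],[1,[0.0165,0.004,-0.002],[0,0,0]],[1,[0.0165,0.004,-0.002],[0,0,0]],[1,[0.0165,0.004,-0.002],[0,0,0]]]}}

```text
t: 18.12
tool_pos: [0.5883, -0.0306, 0.0607]
tool_rot: [0.303, -2.915, 0.032]
contact_force: [-6.7, -1.5, 0.6]
opening: 0.055
grip_force: 76.4
```

```bash
python3 st.py .003,0,.0085,8 .003,0,.005,4 .0025,0,.0015,0
```

```text
t 18.1167 X 0.0020 Y -0.0002 Z 0.0117 pitch 12.17 roll -0.01 toolyaw 11.87 F -6.9 -0.1 0.6 op 0.05501730956790475
(0.003, 0.0, 0.0085, np.float64(8.0)) shift [ 0.0046  0.0015 -0.0084] turn [ 0.0048 -0.0227  0.0002]
(0.003, 0.0, 0.005, np.float64(4.0)) shift [ 0.0069  0.002  -0.0174] turn [ 0.0093 -0.0444  0.0002]
(0.0025, 0.0, 0.0015, np.float64(0.0)) shift [ 0.0079  0.0022 -0.0263] turn [ 0.0139 -0.0661  0.0002]
```

{"op": "jog_arm", "data": {"deltas": [[1,[0.001,0.0005,-0.005],[0.0024,-0.0113,0]],[1,[0.0022,0.001,-0.01],[0.0048,-0.0227,0]],[1,[0.0034,0.001,-0.014],[0.007,-0.0335,0]],[1,[0.0045,0.0015,-0.0185],[0.0093,-0.0444,0]],[1,[0.0045,0.0015,-0.0185],[0.0093,-0.0444,0]],[1,[0.0045,0.0015,-0.0185],[0.0093,-0.0444,0]]]}}

```text
t: 18.62
tool_pos: [0.5891, -0.0301, 0.0527]
tool_rot: [0.317, -3.055, 0.011]
contact_force: [-7.0, -1.2, -2.5]
opening: 0.0552
grip_force: 76.6
```

```bash
python3 st.py .002,0,.0025,1.5 .002,0,.001,0
```

```text
t 18.6167 X 0.0010 Y 0.0000 Z 0.0039 pitch 4.05 roll -0.0 toolyaw 11.86 F -7.1 0.2 -2.5 op 0.05516381504469704
(0.002, 0.0, 0.0025, np.float64(1.5)) shift [ 0.0038  0.0007 -0.0037] turn [ 0.0029 -0.0139  0.0002]
(0.002, 0.0, 0.001, np.float64(0.0)) shift [ 0.0047  0.0009 -0.0074] turn [ 0.0046 -0.022   0.0002]
```

The rear edge is already below the top of the stop and nothing pushes up, so it is inside. I'll level it out.

{"op": "jog_arm", "data": {"deltas": [[1,[0.0015,0.0003,-0.002],[0.0015,-0.007,0]],[1,[0.0025,0.0005,-0.0037],[0.0029,-0.0139,0]],[1,[0.003,0.0006,-0.0055],[0.0038,-0.018,0]],[1,[0.003,0.0006,-0.0075],[0.0046,-0.022,0]],[1,[0.003,0.0006,-0.0075],[0.0046,-0.022,0]],[1,[0.003,0.0006,-0.0075],[0.0046,-0.022,0]]]}}

```text
t: 19.12
tool_pos: [0.5902, -0.0299, 0.0492]
tool_rot: [0.325, -3.124, 0.0]
contact_force: [-5.4, -2.2, -3.9]
opening: 0.055
grip_force: 76.5
```

```bash
python3 st.py .000,0,.000,0 -.001,0,-.001,0; python3 -c "
from h import *
snap('wrist','w8.png')"
```

```text
t 19.1167 X 0.0013 Y 0.0000 Z 0.0005 pitch 0.04 roll 0.0 toolyaw 11.88 F -5.7 -1.0 -3.9 op 0.05504915259903743
(0.0, 0.0, 0.0, np.float64(0.0)) shift [-0.0031 -0.0007 -0.0012] turn [ 0.0001 -0.0002  0.0001]
(-0.001, 0.0, -0.001, np.float64(0.0)) shift [-0.0055 -0.0012 -0.0037] turn [ 0.0001 -0.0002  0.0001]
```

{"op": "jog_arm", "data": {"deltas": [[1,[0,0,-0.002],[0,0,0]],[1,[-0.0015,-0.0003,-0.0035],[0,0,0]],[1,[-0.003,-0.0007,-0.0045],[0,0,0]],[1,[-0.003,-0.0007,-0.0045],[0,0,0]],[1,[-0.003,-0.0007,-0.0045],[0,0,0]]]}}

```text
t: 19.58
tool_pos: [0.5906, -0.0298, 0.0487]
tool_rot: [-0.325, 3.122, 0.0]
contact_force: [-4.9, -1.0, 0.2]
opening: 0.0552
grip_force: 76.9
```

```bash
python3 st.py .000,0,.000,0
```

```text
t 19.5833 X 0.0016 Y 0.0001 Z -0.0000 pitch -0.14 roll 0.01 toolyaw 11.88 F -5.0 0.0 0.2 op 0.05517313572496794
(0.0, 0.0, 0.0, np.float64(0.0)) shift [-0.0039 -0.001   0.0001] turn [-0.0001  0.0007  0.0001]
```

{"op": "jog_arm", "data": {"deltas": [[1,[-0.001,0,-0.003],[0,0,0]],[1,[-0.003,-0.0005,-0.005],[0,0,0]],[1,[-0.003,-0.0005,-0.005],[0,0,0]],[1,[-0.003,-0.0005,-0.005],[0,0,0]]]}}

```text
t: 19.92
tool_pos: [0.5907, -0.0298, 0.0486]
tool_rot: [-0.325, 3.12, 0.0]
contact_force: [-5.5, -0.1, 6.8]
opening: 0.0546
grip_force: 77.8
```

```bash
python3 st.py .000,0,.000,0
```

```text
t 19.9167 X 0.0017 Y 0.0000 Z -0.0001 pitch -0.28 roll 0.01 toolyaw 11.88 F -5.4 1.0 6.8 op 0.05457224122548184
(0.0, 0.0, 0.0, np.float64(0.0)) shift [-0.0042 -0.0009  0.0001] turn [-0.0003  0.0015  0.0001]
```

The rack is on the floor: Z ≈ 0, with 7 N of support plus its weight. I'll release and withdraw straight up.

{"op": "jog_arm", "data": {"deltas": [[0.2,[0,0,0.002],[0,0,0]],[0,[0,0,0.002],[0,0,0]],[-0.5,[0,0,0.002],[0,0,0]],[-0.9,[0,0,0.002],[0,0,0]],[-0.9,[0,0,0.002],[0,0,0]],[-0.9,[0,0,0.002],[0,0,0]],[-0.9,[0,0,0.02],[0,0,0]],[-0.9,[0,0,0.06],[0,0,0]],[-0.9,[0,0,0.14],[0,0,0]],[-0.9,[0,0,0.24],[0,0,0]],[-0.9,[0,0,0.34],[0,0,0]],[-0.9,[0,0,0.42],[0,0,0]]]}}

```text
t: 20.92
tool_pos: [0.5908, -0.03, 0.2187]
tool_rot: [-0.324, 3.117, -0.001]
contact_force: [1.3, 0.4, 0.6]
opening: 0.0816
grip_force: 0.0
```

{"op": "jog_arm", "data": {"deltas": [[-0.9,[-0.1,0.0,0.1],[0,0,0]],[-0.9,[-0.2,0.0,0.1],[0,0,0]],[-0.9,[-0.2,0.0,0.1],[0,0,0]],[-0.9,[-0.2,0.0,0.1],[0,0,0]]]}}

```text
t: 21.25
tool_pos: [0.5093, -0.0299, 0.2574]
tool_rot: [-0.324, 3.116, -0.002]
contact_force: [-0.1, -0.1, 0.4]
opening: 0.081
grip_force: 0.0
```

Run:
```python
from h import *
iw,c=snap('wrist','w9.png');s,_=snap('scene','s9.png');K,E=c['K'],c['extrinsics']
o=ctrl.get_obs();print(o['t'],o['tool_pos'],o['contact_force'])
p=proj(K,E,[.589,-.03,.1]);u,v=p.astype(int);print(p)
x0=max(u-60,0);y0=max(v-65,0)
m=(iw[y0:v+65,x0:u+60].min(2)>140).astype('uint8')
n,l,st,cc=cv2.connectedComponentsWithStats(m)
for i in range(1,n):
  if 60<st[i,4]<900: print(st[i,2:],(cc[i]+[x0,y0]).round(1),plane(K,E,*(cc[i]+[x0,y0]),.116).round(4))
a=cv2.resize(iw[y0:v+70,u-65:u+65],(520,int(4*(v+70-y0))),interpolation=cv2.INTER_CUBIC)[:540]
b=cv2.resize(s[165:255,245:335],(270,270),interpolation=cv2.INTER_CUBIC);d=cv2.resize(s[185:265,400:510],(270,196));b=np.vstack([b,d]);H=max(len(a),len(b))
pad=lambda q:np.vstack([q,np.zeros((H-len(q),q.shape[1],3),'uint8')])
cv2.imwrite('pics/c8.png',np.clip(np.hstack([pad(a),pad(b)])[:,:,::-1]*1.3,0,255).astype('uint8'))
```

```text
21.35 [ 0.51029143 -0.02993785  0.25521483] [ 0.29417579 -0.41807133 -0.2915243 ]
[309.74172086 242.05369913]
[ 13  12 115] [295.2 226.8] [ 0.5663 -0.0506  0.116 ]
[ 13  12 111] [319.9 226.6] [ 0.5604 -0.0232  0.116 ]
[ 12  11 103] [295.5 240.8] [ 0.5832 -0.0471  0.116 ]
[ 13  10 104] [320.  240.6] [ 0.5773 -0.0196  0.116 ]
[ 12  11 100] [296.1 254.3] [ 0.6001 -0.0433  0.116 ]
[ 12  11 104] [320.3 254.1] [ 0.5941 -0.0157  0.116 ]
[12 10 97] [296.6 267.5] [ 0.6171 -0.0397  0.116 ]
[12 10 97] [320.3 267.4] [ 0.6112 -0.0123  0.116 ]
```

View pics/c8.png

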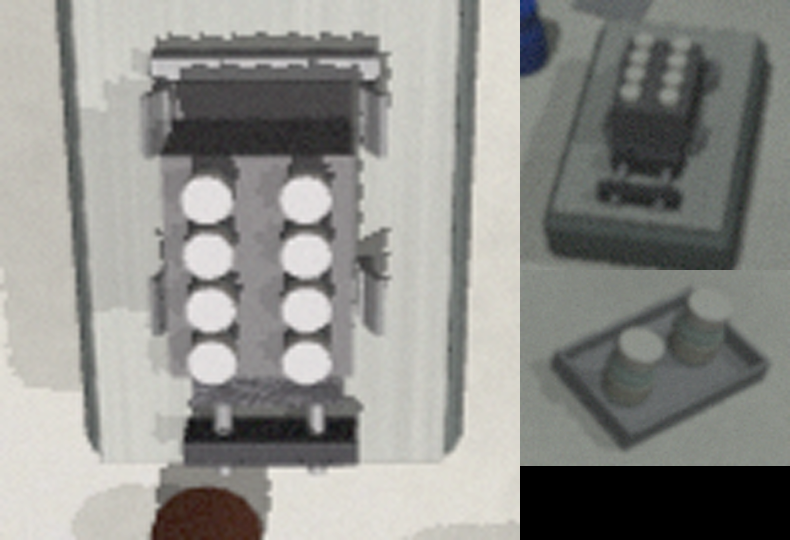

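The rack lies flat at (0.5887, −0.0314) with yaw 12.1°, inside the stop (crop y≈80), between the guides, with the jaw against its far end. Both jars are upright in the tray and the robot is clear of everything, so I'm handing the job in.

```bash
python3 -c "
from station import ctrl
print(ctrl.finish_job())"
```

```text
the job is handed in; nothing more can be done
None
```

The jar stands upright in the free end of the tray, and the rack lies flat in the nest, clamped by the jaw; I handed the job in at about 21 s of the 64 s allowed. My first grasp of the rack missed: the fingers closed on top of it at about 6 N, because the reported TCP lies about 26–39 mm beyond the real fingertips. The rack had not moved, and the second grasp held.

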